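# Index the horn antenna onto the probe with the table's thumb lever

### The job

Aim the small black horn on the index table at the white black-capped probe rod standing nearest behind the index table: draw the red-knobbed lock bolt out, click the thumb lever one notch at a time, counting, until the horn faces the probe, then slide the lock bolt fully home. Push each stroke by feel, since the lever's free play is not known: on through the click until it meets its end stop, never forcing it against the stop or a locked table, and let it spring right back. It only turns one way, so do not go past the probe; do not touch the horn or the turning plate, and leave the probe and the other things standing where they are.

Things in the scene. Friction and masses are not known exactly. Their poses are not given: they have to be found in the camera images.
- index_table: Fixed hand index table: aluminium base plate 156 x 156 x 10 mm under a black turning plate with a horn antenna lying on it. Origin on the turning axis at the base's underside, z up, x to the far side. 'Direction' below: angle about z from this x, counter-clockwise (ccw) from above. Housings on the base reach z 35 mm. Only its thumb lever turns the plate, ccw, one stop of 30 degrees a stroke.
- turntable: Turning plate, 98 mm across, top at z 37 mm, with the horn; horn and clamp reach up to z 85 mm and 67 mm out from the axis. Origin as index_table; x is the way the horn aims: direction -90 degrees at the start, give or take 1. A spring detent holds it at each of 12 stops 30 degrees apart, counted from there. A stroke carries it just over half way, then the detent snaps it on to the stop.
- horn_mouth (a point): Centre of the horn's mouth (46 x 40 mm), on the turning plate, 58 mm from the turning axis, at z 61 mm. Its x axis points the way the horn aims, level and straight away from the turning axis; z up.
- thumb_lever: Thumb lever, a flat steel arm at z 11 to 16 mm, turning about the axis of the table. Origin as index_table, x along the arm: direction 136.5 degrees at rest, ccw as it is pushed. Return spring: 2.2 N at the grip at rest, 3.4 N at full stroke; let go, it returns by itself, and must be within 1 degree of rest before the next stroke. 15 N at the grip does no harm; from 18 N on it strains.
- thumb_grip (a point): Middle of the lever's upright black ribbed rubber grip: 17 mm thick, z 24 to 64 mm, this point at z 45, 115 mm from the turning axis. Push it ccw: 2.5 to 15.5 degrees of free play (5 to 31 mm; fixed within a run, unknown), a bite at 6 to 7 N (more if hit fast), falling to 4 N at the click 15 degrees (30 mm) on, then 1.5 degrees (3 mm) to the end stop. Stroke 19 to 32 degrees (39 to 64 mm).
- end_stop: Rubber-sleeved end stop post, 6 mm thick, up to z 27 mm, on the base 66 mm from the turning axis in direction 180 degrees; the lever's pawl arm meets it at the end of each stroke. Firm: felt at the thumb grip it gives only 1 mm for every 5 N. Origin on its axis at the base's underside.
- lock_knob (a point): Middle of the lock bolt's upright red knob: 16 mm thick, z 34 to 60 mm, this point at z 48, in direction 240 degrees, 94 mm from the turning axis when home. The bolt slides straight along that direction, outwards to draw it, inwards to lock, against about 3 N of friction, and stays where it is left.
- lock_bolt (a joint): How far the lock bolt is drawn out (m): 0 fully home (0 to 0.0015 at the start), its nose between two pins of the turning plate, which then cannot turn more than 3 degrees; 0.014 fully out. The nose is clear of the pins from 0.010 on. It goes home only when the plate sits at one of its stops.
- probe: White turned probe rod, 126 mm tall, 12 mm thick, with a black cap, on a round foot 32 mm across; loose. Origin at the centre of its underside. It stands 0.15 to 0.23 m from the turning axis, within 5 degrees of the direction of one of the table's stops, two to five clicks on from the start.
- waveguide_alu: Bystander: bare aluminium waveguide section standing on its square flange, 42 x 42 x 107 mm, loose. Origin at the centre of its underside.
- horn_upright: Bystander: black horn antenna standing on its mouth, 46 x 50 x 147 mm, loose. Origin at the centre of its underside.
- adapter_white: Bystander: short white waveguide adapter standing on its flange, 34 x 34 x 54 mm, loose. Origin at the centre of its underside.

How it is judged:
On the way, in this order (a step that is already met when the one before it is completed fails the run):
1. the lock bolt is drawn clear of the pins (value of joint lock_bolt above 0.01 m), for 0.2 s.
2. the horn has been clicked round to face the probe, the lever has sprung back (y of probe in the frame of horn_mouth between -0.03 and 0.03 m and x of probe in the frame of horn_mouth above 0.03 m and distance of thumb_grip from where it was at the start of the episode below 0.008 m), for 0.2 s.
At the end, for the whole second after the job is handed in: The horn faces the probe (the probe stands within 30 mm of the horn's line of aim, in front of its mouth), the lock bolt is home to within 3 mm and the thumb lever is back at rest (its grip within 8 mm); the probe and the three bystanders stand within 10 mm of where they were (all of step 2 and value of joint lock_bolt below 0.003 m); the robot touches nothing.
It fails at once if the lever is forced: over 28 N of the lever on its end stop, or over 45 N of its pawl on the pins of a locked plate (both about 19 N at the thumb grip) (contact force between thumb_lever and end_stop above 28 N or contact force between thumb_lever and turntable above 45 N).
It fails at once if the horn or the turning plate is touched by the robot (over 2 N) (contact force between any of the fingers, the arm and turntable above 2 N).
It fails at once if the horn is turned past the probe (its line of aim more than 45 mm beyond it) (y of probe in the frame of horn_mouth below -0.045 m).
It fails at once if the probe or a bystander is shifted by more than 10 mm or tipped (distance of any of probe, waveguide_alu, horn_upright, adapter_white from where it was at the start of the episode above 0.01 m or angle between any of probe, waveguide_alu, horn_upright, adapter_white's own z axis and vertical above 0.3 rad).
It also fails if it takes over 72 s, if anything falls off the work surface, if the arm or the gripper's body presses on something with over 40 N, if the wrist force passes 120 N, or if a joint passes its speed limit or range.

### The arm

A 6-joint arm with a two-finger parallel gripper is mounted at the origin on a cart in front of the work surface, level with it; the furniture and walls round the work are solid. World frame = base frame: x ahead of the robot, y to its left, z up, the work surface at z = 0. Lengths are in m, angles in rad, forces in N, time in s.
With the tool pointing down it reaches from about 0.2 to 0.875 m from the base axis. Payload 3.4 kg.
Tool frame: the origin (TCP) lies between the finger pads; the fingertips stand 25 mm ahead of it and the grasp point (between the pads) lies 6 mm ahead of it (r.nose_length is the z of the fingertips in the tool frame, in m); z points along the fingers, y is the line along which they close (so a half turn about z gives the same grasp; the last joint's range is limited). The gripper opens to 94 mm and grips with 3 to 60 N. Pads are 16 mm wide; open, the fingers measure 119 mm over their backs; the gripper's body (75 mm by 177 mm) begins 78 mm behind the grasp point.
Start: joints at [-1.372, 0.276, 1.505, -0, 1.361, -0.121], TCP at [0.181, -0.546, 0.23] pointing down, gripper open.
Joint ranges: [-2.89, 2.89], [-0.75, 2.08], [0.22, 2.7], [-1.18, 4.32], [0.11, 2.71], [-2.7, 2.7]. Speed limits (rad/s): [2.57, 2.57, 3.14, 3.14, 3.14, 3.14].

### API

Orientations are given as a unit quaternion [w, x, y, z].
In Python, from plant import r, gripper_to, inverse_kinematics, vision, models, telemetry gives the robot as it stands. Calls block until the motion is done:
- r.move_to(position, orientation): joint-space move of the TCP to a pose.
- r.move_l(position, rot=None, vel=0.15, guard=None): straight line of the TCP; rot=None keeps the orientation; vel is the mean speed in m/s. With guard (N) it stops when the force on the tool has changed by that much, and returns True; else False.
- r.movej(angles): joint-space move.
- gripper_to(opening, f_grip=None): finger opening in m; f_grip is the grip in N (None keeps the last); returns when the fingers have stopped.
- r.hold(seconds).
- inverse_kinematics(position, orientation): joint angles nearest the present ones, or None.
- vision.snapshot(name): name is "side" or "top"; returns the picture (480x640x3 uint8, red, green, blue); there is no depth.
- vision.get_calibration(name): a dict with "fx", "fy", "cx", "cy" (pixels), "position" and "orientation" of the camera in the world. Camera axes: x right, y down, z forward; pixel columns grow to the right and rows downward; lengths in m; the calibration is good to about 2 mm. A picture is of the moment at which its call begins. get_calibration takes no time and is no camera call.
A pose or a line that the arm cannot do raises r.PlanningError and nothing moves.
- r.sign_off(): hands the job in; it is judged then, once.
Trained networks look in the newest picture that a camera, given by its name, has taken for a name from the list of things; names that differ only in an ending like _2 or _b are one class to them, and where a whole thing is asked for, a point or a joint stands for the part that bears it (a point fixed in the world has none). Each returns a list of dicts, best first, with "score" (0 to 1); they miss things now and then, are a little off and sometimes report something else, mostly with a low value. They report only what shows in the picture. A call takes as long as a camera call.
- models.boxes_of(thing, camera): "at" ([x, y, z] in m, in world coordinates, good to about 4 mm: the middle of the surface that is visible of it).
- models.regions_of(thing, camera): "pixels" (480x640 bool, what is visible of it).
- models.mark_of(thing, camera): "at" ([x, y, z] in m, in world coordinates, good to about 4 mm: a listed point, or the origin of a listed thing).
Readings, each from a call of its own:
- telemetry.current_t(): time.
- telemetry.current_joints(): joint angles.
- telemetry.current_dq(): joint speeds.
- telemetry.current_joint_efforts(): joint torques, N m.
- telemetry.current_ee_pos(): TCP position.
- telemetry.current_tool_rot(): TCP orientation.
- telemetry.current_wrist_force(): force on the tool from outside, world axes, zero at the start.
- telemetry.current_torque(): the same for the moment, N m.
- telemetry.current_opening(): finger opening in m.
- telemetry.current_finger_force(): force on a finger pad.
Only numpy, scipy, OpenCV 4.12 (cv2) and the standard library are available. Lean on these libraries where they do the work, as an engineer would, in place of code of your own. Each camera call takes 0.05 s, during which the arm holds its last target. There are 200 camera calls.

## Working session

There is one attempt and no reset: what is moved stays moved. The work goes in short steps, each a Python script; the robot and the scene stay as the last script left them, time stands still between calls to the robot, and variables do not carry over. Pictures are saved under pics/ and viewed, at most 10 in all, crops included, and the job is handed in when it is done.

```bash
ls; mkdir -p pics; python3 - <<'E'
from plant import r, vision, models, telemetry
import cv2, numpy as np
for c in ("side","top"):
    im=vision.snapshot(c); cv2.imwrite(f"pics/{c}0.png",im[:,:,::-1])
    k=vision.get_calibration(c); print(c,k)
    for n in ["index_table","horn_mouth","thumb_grip","lock_knob","end_stop","probe","waveguide_alu","horn_upright","adapter_white"]:
        print(n,[(np.round(d["at"],3).tolist(),round(d["score"],2)) for d in models.mark_of(n,c)][:3])
print(telemetry.current_t(), telemetry.current_tool_rot(), r.nose_length)
E
```

```text
pics
side {'fx': 444.65595555215936, 'fy': 444.65595555215936, 'cx': 318.8729284793407, 'cy': 238.80724836718457, 'position': array([0.67773395, 0.77562581, 0.55316811]), 'orientation': array([ 2.66304017e-04,  2.62565746e-02,  8.86176425e-01, -4.62603355e-01])}
index_table []
horn_mouth [([0.552, -0.006, 0.064], 0.73)]
thumb_grip [([0.482, 0.137, 0.046], 0.82), ([0.559, 0.05, -0.005], 0.49)]
lock_knob [([0.656, 0.182, 0.001], 0.61), ([0.5, -0.024, 0.05], 0.57)]
end_stop [([0.493, 0.062, 0.001], 0.58)]
probe [([0.713, -0.06, 0.002], 0.9), ([0.558, 0.049, 0.001], 0.53), ([0.743, 0.13, -0.003], 0.4)]
waveguide_alu [([0.775, 0.024, 0.001], 0.75)]
horn_upright [([0.747, 0.128, -0.002], 0.91), ([0.5, -0.026, 0.05], 0.37)]
adapter_white [([0.656, 0.183, -0.002], 0.73)]
top {'fx': 519.9215777193422, 'fy': 519.9215777193422, 'cx': 316.38855698240997, 'cy': 236.34969123584386, 'position': array([0.4528845 , 0.05706927, 0.9043669 ]), 'orientation': array([-0.08514326,  0.74745424, -0.65480762,  0.07273077])}
index_table [([0.552, 0.048, 0.002], 0.79)]
horn_mouth [([0.551, -0.008, 0.063], 0.57)]
thumb_grip [([0.479, 0.138, 0.046], 0.6), ([0.771, 0.027, 0.003], 0.47)]
lock_knob [([0.503, -0.024, 0.05], 0.6)]
end_stop [([0.489, 0.058, -0.004], 0.49)]
probe [([0.715, -0.06, -0.001], 0.72)]
waveguide_alu [([0.773, 0.025, 0.003], 0.61)]
horn_upright [([0.742, 0.128, -0.002], 0.75)]
adapter_white [([0.656, 0.178, 0.0], 0.67)]
1.0 [ 7.21783439e-05  9.87242259e-01  1.59225367e-01 -7.08910976e-07] 0.025
```

View pics/side0.png

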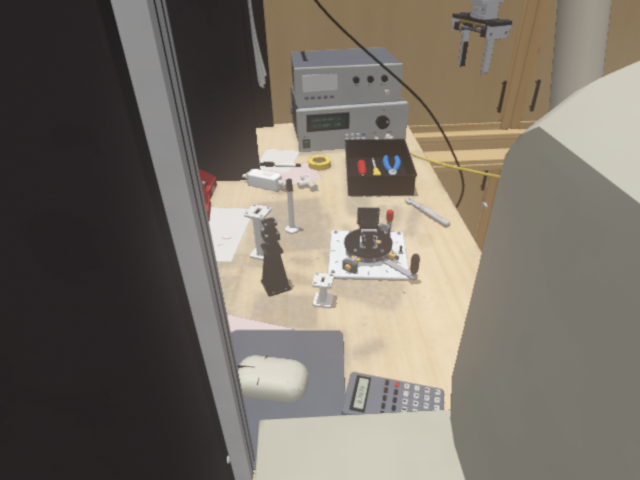

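View pics/top0.png

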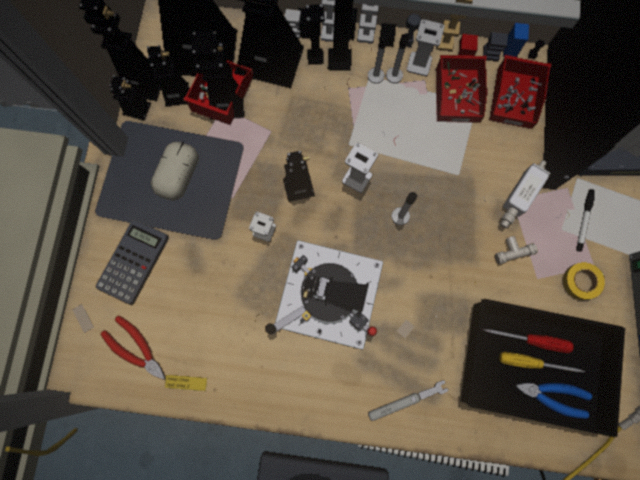

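The side view shows the table at about (368,250) px, with the red knob at (390,218), the grip at (415,262) and the near probe at (291,205). In the top view the probe foot is at (402,215) and the table centre at (330,292). The networks agree with this. The other rods, at about (375,70) and (395,70) px, are far back and don't count.

Next I'll fit the table pose and draw the bolt.

```bash
cat > h.py <<'E'
from plant import r, gripper_to, inverse_kinematics, vision, models, telemetry as T
import numpy as np, cv2, json
from scipy.spatial.transform import Rotation as Rn
def quat(a):  # tool down, tool y along world angle a; the half turn with the smaller joint change
    best=None
    for b in (a,a+np.pi):
        c,s=np.cos(b),np.sin(b)
        q=Rn.from_matrix(np.array([[-s,c,0],[c,s,0],[0,0,-1]]) ).as_quat()
        q=q[[3,0,1,2]]
        j=inverse_kinematics([0.5,0.05,0.15],q)
        if j is None: continue
        d=abs(j[5])
        if best is None or d<best[0]: best=(d,q)
    return best[1]
def u(a): return np.array([np.cos(a),np.sin(a),0])
def fit():
    L={"index_table":(0,0),"thumb_grip":.115*u(np.radians(136.5))[:2],"lock_knob":.0945*u(np.radians(240))[:2],"end_stop":(-.066,0),"horn_mouth":(0,-.058)}
    P,Q=[],[]; pr=[]
    for k in range(2):
        for c in ("side","top"):
            vision.snapshot(c)
            for n in list(L)+["probe"]:
                for d in models.mark_of(n,c):
                    a=d["at"]
                    if n=="probe":
                        if np.hypot(a[0]-.714,a[1]+.06)<.02: pr.append(a[:2])
                    elif np.hypot(a[0]-.552,a[1]-.048)<.13 and (n!="lock_knob" or a[2]>.03) and (n!="thumb_grip" or a[2]>.03):
                        P.append(L[n]);Q.append(a[:2])
    P,Q=np.array(P),np.array(Q); w=np.ones(len(P))
    for _ in range(10):
        W=w[:,None]/w.sum(); p0=(P*W).sum(0);q0=(Q*W).sum(0);p=P-p0;q=Q-q0
        yaw=np.arctan2((w*(p[:,0]*q[:,1]-p[:,1]*q[:,0])).sum(),(w[:,None]*p*q).sum())
        M=np.array([[np.cos(yaw),-np.sin(yaw)],[np.sin(yaw),np.cos(yaw)]])
        o=q0-M@p0; res=np.linalg.norm(Q-P@M.T-o,axis=1); w=1/(1+(res/.004)**2)
    return o,yaw,np.mean(pr,0),res
E
python3 - <<'E'
from h import *
o,yaw,pr,res=fit()
d=pr-o; print(o,np.degrees(yaw),pr,np.round(res*1e3,1), "probe dir",np.degrees(np.arctan2(d[1],d[0])-yaw),np.hypot(*d))
json.dump(dict(o=o.tolist(),yaw=yaw),open("fit.json","w")); print(T.current_t())
a=yaw+np.radians(240); c=np.append(o,0)
q=quat(a+np.pi/2)
k=c+.0945*u(a)
gripper_to(.040,20)
r.move_to(k+[0,0,.16],q); r.move_l(k+[0,0,.110])
print(T.current_t(),T.current_ee_pos(),k)
cv2.imwrite("pics/s1.png",cv2.resize(vision.snapshot("side")[150:310,280:480],(800,640))[:600,:,::-1])
E
```

```text
[0.55751254 0.05108266] -6.264440824871097 [ 0.71375 -0.05915] [ 2.2  4.8  1.4  2.9  0.5  5.7  1.9  4.4  3.   3.1  2.3  2.3  2.   4.8
 87.1  1.7 91.1  2.8  1.9  4.   3. ] probe dir -28.94027423847393 0.1912103065830274
2.4
6.0333 [ 0.50180365 -0.02560837  0.11008336] [ 0.50161458 -0.02511227  0.        ]
```

View pics/s1.png

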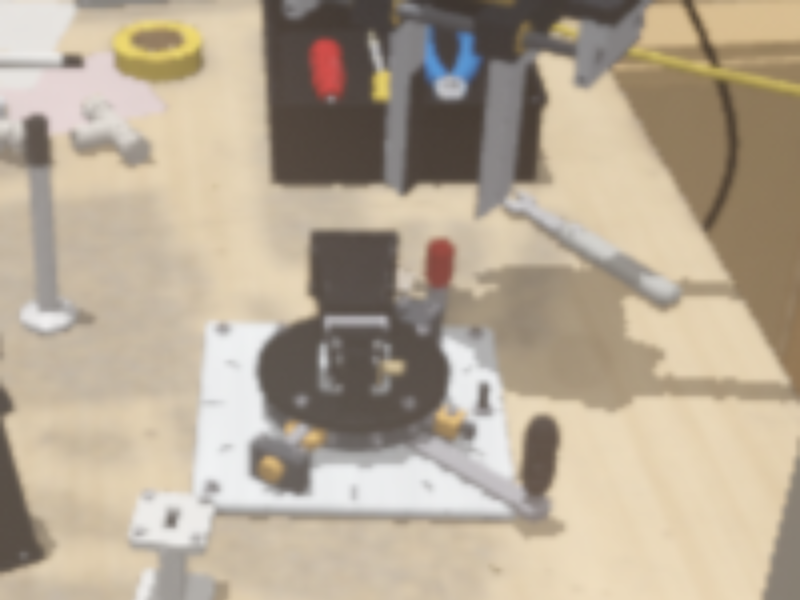

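The fingers straddle the knob: the tips are at about (400,190) and (492,210) in the crop, and the knob top at (440,243). The probe lies at −29° in the table frame, so it takes two clicks. Now I'll descend, grip and draw.

```bash
python3 - <<'E'
from h import *
f=json.load(open("fit.json")); c=np.append(f["o"],0); a=f["yaw"]+np.radians(240)
k=c+.0945*u(a)
print(r.move_l(k+[0,0,.064],vel=.08,guard=8), T.current_t())
F0=T.current_wrist_force()
gripper_to(0.0,20); p=T.current_ee_pos()
print("open",T.current_opening(),T.current_finger_force(),np.round(T.current_wrist_force()-F0,1))
g=r.move_l(p+.0137*u(a),vel=.03,guard=14); p2=T.current_ee_pos()
print(g,(p2-p)@u(a),np.round(T.current_wrist_force()-F0,1),T.current_opening(),T.current_t())
json.dump(dict(p=p.tolist(),p2=p2.tolist()),open("bolt.json","w"))
gripper_to(.040); r.move_l(p2+[0,0,.05],vel=.12)
vision.snapshot("side"); print([(d["at"],d["score"]) for d in models.mark_of("lock_knob","side")])
vision.snapshot("top"); print([(d["at"],d["score"]) for d in models.mark_of("lock_knob","top")])
print("exp home",c+.094*u(a),"out",c+.107*u(a),T.current_t())
E
```

```text
False 6.8083
open 0.015084574565747811 19.999985980102792 [ 0.6 -0.9  0.4]
False 0.013801293736793726 [ 1.9  2.1 -0.3] 0.015448963571055014 7.925
[([0.4907, -0.0379, 0.0505], 0.47)]
[]
exp home [ 0.50191033 -0.02470912  0.        ] out [ 0.49422067 -0.03519097  0.        ] 9.2833
```

```bash
cat > stroke.py <<'E'
from h import *
f=json.load(open("fit.json")); c=np.append(f["o"],0); a=f["yaw"]+np.radians(136.5)
G=c+.115*u(a); t=u(a+np.radians(103)); Z=np.array([0,0,.066])
S=G-t*.032+Z
def stroke(N=9.5):
    F0=T.current_wrist_force()
    g=r.move_l(S+t*.105,vel=.025,guard=N); p=T.current_ee_pos(); F=T.current_wrist_force()-F0
    print("stop",g,"travel past nominal contact",(p-S)@t-.0155,"F",np.round(F,1),"along",-F@t,"t",T.current_t())
    return g,p
def look(n="pics/x.png"):
    for cam in ("top","side"):
        im=vision.snapshot(cam)
        for th in ("horn_mouth","thumb_grip"):
            print(cam,th,[(np.round(d["at"],3).tolist(),round(d["score"],2)) for d in models.mark_of(th,cam)])
            for d in models.mark_of(th,cam)[:1]:
                v=d["at"][:2]-c[:2]; print("  dir",np.degrees(np.arctan2(v[1],v[0])-f["yaw"]))
    cv2.imwrite(n,cv2.resize(im[150:310,280:480],(750,600))[:,:,::-1])
E
python3 - <<'E'
from stroke import *
p=T.current_ee_pos(); r.move_l([p[0],p[1],.17],vel=.2)
q=quat(np.arctan2(t[1],t[0])+np.pi/2)
gripper_to(0.0); r.move_to(S+[0,0,.10],q); r.move_l(S,vel=.12,guard=8)
print(T.current_t(),T.current_opening())
g,p=stroke()
r.move_l(S,vel=.1)
look("pics/s2.png"); print(T.current_t())
E
```

```text
12.25 0.0007885790053965532
stop True travel past nominal contact 0.02101886993506487 F [ 3.7  4.8 -0.3] along 6.023548334704879 t 14.15
top horn_mouth [([0.55, -0.006, 0.061], 0.78)]
  dir -91.2665065591024
top thumb_grip [([0.479, 0.14, 0.043], 0.79)]
  dir 137.65314665396988
side horn_mouth [([0.552, -0.004, 0.061], 0.81)]
  dir -89.13169737459627
side thumb_grip [([0.486, 0.137, 0.044], 0.62)]
  dir 136.2860478625469
15.1667
```

View pics/s2.png

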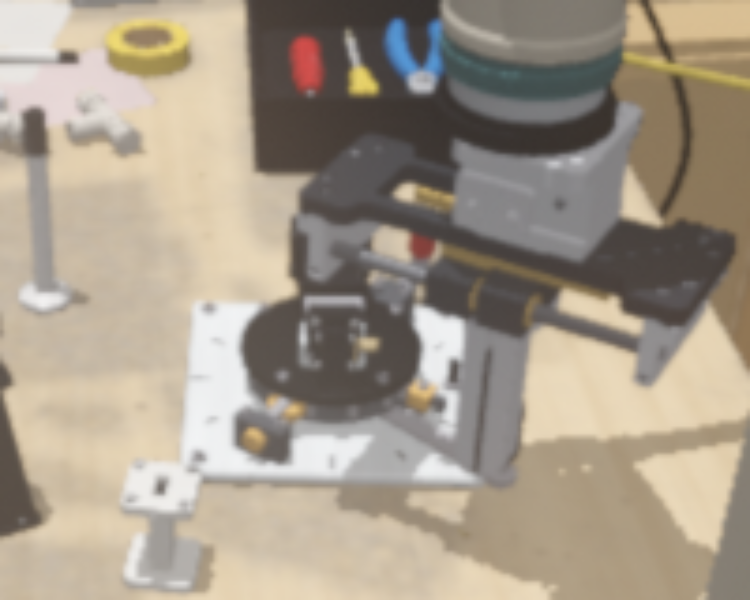

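The first push stopped at the bite, about 21 mm in, and the plate has not moved: the horn is still at −90° in both views. I'll go through the bite more slowly, with a higher guard in mid-travel, then feel for the stop.

```bash
cat >> stroke.py <<'E'
def full():
    F0=T.current_wrist_force(); B=S+t*.0155
    def seg(x,v,N):
        g=r.move_l(B+t*x,vel=v,guard=N); p=T.current_ee_pos(); F=-(T.current_wrist_force()-F0)@t
        print(g,"x",round((p-B)@t,4),"F",round(F,1),"t",T.current_t()); return g
    if seg(.014,.05,6): return
    if seg(.044,.015,12): return
    for x in (.050,.056,.062,.068,.074):
        if seg(x,.01,6.5): break
    r.hold(.1); print("held F",-(T.current_wrist_force()-F0)@t)
E
python3 - <<'E'
from stroke import *
full(); r.move_l(S,vel=.08)
look("pics/s3.png"); print(T.current_t())
E
```

```text
False x 0.0139 F 2.7 t 15.9083
False x 0.044 F 3.2 t 18.0583
False x 0.0492 F 4.7 t 18.8083
True x 0.0496 F 5.9 t 19.275
held F 5.738329382549473
top horn_mouth [([0.579, 0.0, 0.063], 0.83)]
  dir -60.650648935419895
top thumb_grip [([0.48, 0.142, 0.039], 0.7), ([0.492, -0.04, 0.051], 0.61)]
  dir 136.6043837462049
side horn_mouth [([0.58, -0.002, 0.064], 0.75), ([0.656, 0.182, 0.0], 0.28)]
  dir -60.201878800768434
side thumb_grip [([0.486, 0.138, 0.046], 0.73), ([0.581, -0.002, 0.066], 0.52)]
  dir 135.87306064696614
20.85
```

One click registered: the horn is at −60° and the lever is back at rest. The end stop was felt at about 49.5 mm. Now the second stroke.

```bash
python3 - <<'E'
from stroke import *
full(); r.move_l(S,vel=.08); r.move_l(S+[0,0,.1],vel=.15)
look("pics/s4.png"); print(T.current_t())
E
```

```text
False x 0.0139 F 2.3 t 21.5917
False x 0.044 F 2.5 t 23.7417
False x 0.0493 F 5.6 t 24.4917
True x 0.0497 F 6.7 t 24.9583
held F 5.7534014075185365
top horn_mouth [([0.604, 0.018, 0.064], 0.78)]
  dir -28.984937385256725
top thumb_grip [([0.482, 0.144, 0.042], 0.76)]
  dir 135.46909925287588
side horn_mouth [([0.606, 0.018, 0.065], 0.61)]
  dir -27.661106627156613
side thumb_grip [([0.486, 0.137, 0.046], 0.72)]
  dir 136.05609094325433
27.35
```

View pics/s4.png

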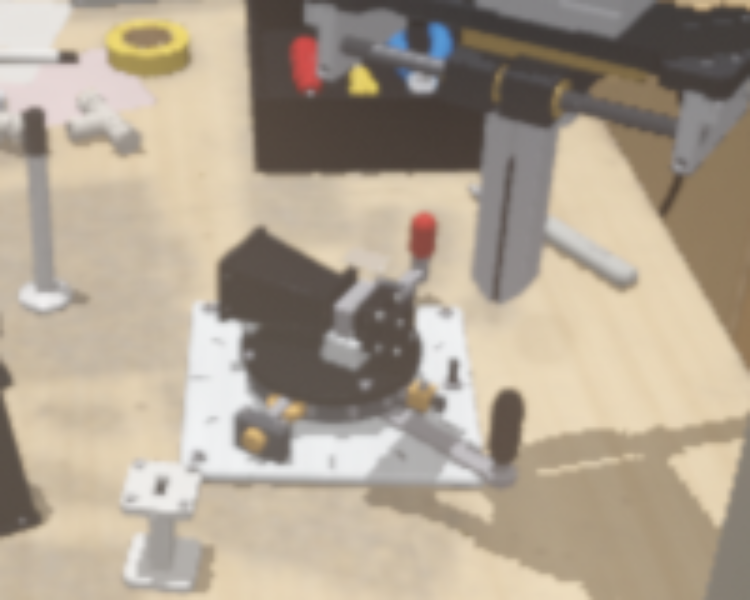

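The horn mouth, at about (235,290), now points at the probe at (42,290), and the lever grip at (507,425) is back at rest. That is two clicks, with the horn at about −29°. Now I'll send the bolt home.

```bash
python3 - <<'E'
from stroke import *
b=json.load(open("bolt.json")); p,p2=np.array(b["p"]),np.array(b["p2"]); a=f["yaw"]+np.radians(240)
q=quat(a+np.pi/2)
gripper_to(.040,20); r.move_to(p2+[0,0,.10],q); r.move_l(p2,vel=.1,guard=8)
F0=T.current_wrist_force(); gripper_to(0.0,20); s=T.current_ee_pos(); print("open",T.current_opening(),s-p2)
g=r.move_l(p-.003*u(a),vel=.02,guard=14); e=T.current_ee_pos()
print(g,"beyond start-home inward",(p-e)@u(a),"F",np.round(T.current_wrist_force()-F0,1),T.current_t())
gripper_to(.040); r.move_l(e+[0,0,.11],vel=.15)
im=vision.snapshot("side"); cv2.imwrite("pics/s5.png",cv2.resize(im[150:310,280:480],(750,600))[:,:,::-1])
for n in ("lock_knob","probe","waveguide_alu","horn_upright","adapter_white","horn_mouth","thumb_grip"):
    print(n,[(np.round(d["at"],3).tolist(),round(d["score"],2)) for d in models.mark_of(n,"side")][:2])
print("home",c+.094*u(a),T.current_t())
E
```

```text
open 0.015164545722015449 [ 6.33968183e-05 -2.26833868e-06  2.44827357e-04]
False beyond start-home inward 0.0005363393265472939 F [-6.9 -8.3  8.4] 31.6083
lock_knob [([0.501, -0.024, 0.05], 0.6)]
probe [([0.713, -0.06, -0.001], 0.58)]
waveguide_alu [([0.775, 0.022, -0.003], 0.93)]
horn_upright [([0.558, 0.054, -0.004], 0.73), ([0.557, 0.048, -0.003], 0.66)]
adapter_white []
horn_mouth [([0.608, 0.016, 0.063], 0.57), ([0.743, 0.128, -0.002], 0.48)]
thumb_grip [([0.486, 0.137, 0.044], 0.71)]
home [ 0.50191033 -0.02470912  0.        ] 33.4833
```

View pics/s5.png

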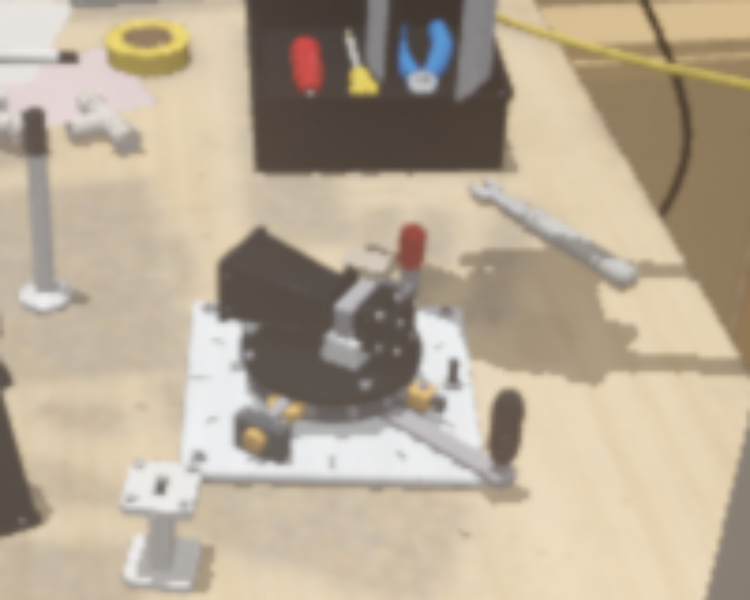

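The knob, at (411,247), is back at its home place and was pressed against its stop with 11 N. The lever is at rest, the horn faces the probe at (42,290), and nothing else has moved. Handing in.

```bash
python3 -c "
from plant import r
print(r.sign_off())"
```

```text
the job is handed in; nothing more can be done
None
```

I drew the bolt, clicked the horn two notches round to face the probe, pushed the bolt home against its stop and handed the job in; sign-off returned no verdict, so I don't know the judged result.

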